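# Open the food safe by its gravity latch

## Robot

A 6-joint arm with a two-finger parallel gripper is mounted at the origin on the work surface. World frame = base frame: x ahead of the robot, y to its left, z up, the work surface at z = 0. Lengths are in m, angles in rad, forces in N, time in s.
With the tool pointing down it reaches from about 0.325 to 0.775 m from the base axis. Payload 5.5 kg.
Tool frame: the origin (TCP) lies at the very end of the fingers, on their centre line; the grasp point (between the pads) lies 19 mm behind it; z points along the fingers, y is the line along which they close (so a half turn about z gives the same grasp; the last joint's range is limited). The gripper opens to 88 mm and grips with 3 to 60 N. Pads are 20 mm wide; open, the fingers measure 115 mm over their backs; the gripper's body (75 mm by 178 mm) begins 61 mm behind the grasp point.
Start: joints at [-0.057, 0.091, 1.231, -0, 1.82, -0.057], TCP at [0.6, -0, 0.188] pointing down, gripper open.
Joint ranges: [-2.87, 2.87], [-0.86, 2.18], [0.17, 2.46], [-1.51, 4.65], [0.06, 2.69], [-2.65, 2.65]. Speed limits (rad/s): [2.57, 2.57, 3.01, 3.14, 3.14, 3.14].

## Interface

Orientations are given as a unit quaternion [w, x, y, z].
In Python, from plant import bot, imaging, order gives the robot as it stands.
- The arm moves only by the tool step_arm, never from a script. Its argument "deltas" is a list of rows, each an object of numbers: "wx", "wy", "wz": the turn, a rotation vector about the tool's x, y, z each as a share of 6 degrees, from -1 to 1; "x", "y", "z": the shift along the tool's x, y, z each as a share of 0.2 m, from -1 to 1; "hand": the finger opening in mm, from 0 to 87.8. A call has 1 to 10 rows; each row shifts and turns the commanded pose from where the row before left it, along the tool's axes as they then stand; what a row does not reach is not made up. A row lasts 1/12 s, in which the tool goes at most 41.7 mm and 7.16 degrees, less where a joint would pass 70% of its speed; a pose out of reach is approached as far as the arm can. A call with a number of a shift or a turn outside -1 to 1 is refused whole. A call with a gripper value outside its range is refused whole. The fingers move at their own pace and stop on an object; "force" is the grip in N (left out, the last holds). Time passes only in rows, so rows that do not move let the fingers close. It gives the time, the measured TCP pose, the force, the opening and the grip force at its end, in the units of the state.
- bot.read_state(): the state, without advancing time (a new reading comes with each control period).
- imaging.capture(name): name is "scene" or "side" or "wrist"; returns a dict with "img" (480x640x3 uint8, red, green, blue), "fx", "fy", "cx", "cy" (pixels), "k1" (the pictures are not rectified: a ray, as slopes to the right and down, at radius r is drawn at 1 + k1 r^2 times it, then the intrinsics apply), "eye" and "attitude" of the camera in the world. Camera axes: x right, y up, looking along -z (the intrinsics and any distortion apply to the point x, -y, -z); pixel columns grow to the right and rows downward; lengths in m; the calibration is good to about 2 mm. A picture is of the moment at which its call begins. There is no depth.
- order.sign_off(): hands the job in; it is judged then, once.
The state is a dict: "time_s": time; "joint_positions": joint angles; "dq": joint speeds; "joint_efforts": joint torques, N m; "eef_pos": TCP position; "eef_rot": TCP orientation; "wrist_force": force on the tool from outside, world axes, zero at the start; "moment": the same for the moment, N m; "gripper_width": opening from 0.0 (shut) to 1.0 (fully open); "gripper_force": force on a finger pad.
Only numpy, scipy, OpenCV 4.12 (cv2) and the standard library are available. Lean on these libraries where they do the work, as an engineer would, in place of code of your own. Each camera call takes 0.05 s, during which the arm holds its last target. There are 200 camera calls.

## Task

Open the food safe: lift the brass latch bar, which has a red knob, until it is clear of its catch, swing the mesh gate wide open, and leave it standing open with the bar let down again. Go gently and by feel, for the catch is set at an uncertain height and bends if the bar is forced against it; do not fling the gate, and leave the crockery and stores where they are.

Things in the scene. Friction and masses are not known exactly. Their poses are not given: they have to be found in the camera images.
- safe: wooden food safe (countertop cupboard) with a steel roof, 200 deep (x) x 280 wide (y) x 195 mm high, fixed to the table. Origin: centre of its underside. Its front face, with the gate, is at its x = -100 mm and looks to its -x; its +y is on the left as the robot sees it; z up.
- gate (a joint): mesh gate in the safe's front, 180 wide, 14 thick, its top 182 mm above the table, light wood frame. Vertical hinge at its +y end; rad, 0 shut, grows as the free (-y) end swings out to the safe's -x, stop at 1.75. The hinge is slightly stiff (0.06 N m): the gate stays where it is left.
- gate_hinge (a point): point on the gate's vertical hinge axis at table level, at (-100, 90, 0) mm in the safe's frame. Its axes are the gate's: x its normal, pointing into the safe when shut; the gate runs 180 mm from here along -y.
- latch (a joint): angle of the latch bar about its pivot on the gate's front, rad: 0 level, resting by its own weight (150 g), grows as the free end is lifted, stop at 0.5. The pivot axis is the gate's x, through (-12, -60, 178) mm in the gate's frame. Let go, the bar falls back to 0, wherever the gate stands.
- bar: brass latch bar, 8 thick (x), 14 high, 155 mm long. Origin on the pivot; axes parallel to the gate's when level. It reaches from 10 mm on the +y side to 145 mm on the -y side of the pivot, 25 mm past the gate's free edge, behind the lip of the catch. Its bottom is 171 mm above the table.
- knob (a point): centre of the red ball knob, 22 mm diameter, on an 8 mm upright stem on the bar; pinch it from above. 75 mm from the pivot along -y and 72 mm above it when level: 250 mm above the table, 55 above the roof. It turns about the pivot with the bar, so as it rises it also moves toward the hinge (+y). Nothing within 50 mm at its height.
- catch_place (a point): where the level bar crosses the catch, 132 mm from the pivot; fixed on the safe, bar's mid height. The catch is a bent 8 mm steel rod on the front post: an upright lip 2 mm in front of the bar holds the gate shut; a copper spring tongue lies above the bar. The catch sits in slots: its height varies by 12 mm up or down and is NOT reported here.
- bar_tip (a point): middle of the bar's free end, 145 mm from the pivot. At the catch the bar must rise 6 to 30 mm (unknown) to clear the lip; about 5 mm more and it meets the tongue, which gives 1 mm per 3 N and can be felt. Lightly against the tongue, the bar is clear and the gate can be pulled. Over 12 N bar to catch (15 N at the knob, square to its arm) bends it. Past 0.25 rad of gate the bar is free.
- mug_in: steel mug, 72 mm wide, 80 high, inside the safe. Origin: centre of its underside. To be left alone.
- jar_in: amber jar with a yellow cap, 68 mm wide, 110 high, inside the safe. Origin: centre of its underside. To be left alone.
- bowl: white bowl, 110 mm wide, 45 high, on the rear half of the safe's roof. Origin: centre of its underside. To be left alone.
- mug_a: steel mug, 80 mm wide, 85 high, on the table to the left. Origin: centre of its underside. To be left alone.
- mug_b: steel mug, 80 mm wide, 85 high, on the table to the left. Origin: centre of its underside. To be left alone.
- jar: glass jar with a red cap, 90 mm wide, 150 high, on the table to the right. Origin: centre of its underside. To be left alone.
- tin: green-labelled tin, 76 mm wide, 110 high, on the table to the right. Origin: centre of its underside. To be left alone.

How it is judged:
By the outcome, as a careful person would: the job done as asked, in the order asked, and still so for the second after the job is handed in, with the robot touching nothing.
It also fails if it takes over 67 s, if anything falls off the work surface, if the arm or the gripper's body presses on something with over 40 N, if the wrist force passes 120 N, or if a joint passes its speed limit or range.

## Working session

There is one attempt and no reset: what is moved stays moved. The work goes in short steps, Python scripts to look and compute and a tool call to move; the robot and the scene stay as the last step left them, time stands still between calls to the robot, and variables do not carry over. Pictures are saved under pics/ and viewed, at most 10 in all, crops included, and the job is handed in when it is done.

Besides the shell and the picture viewer there is one more tool, called after "Emit:" in YAML: its name, and indented under it one key for each argument. step_arm: Moves the arm, as the interface text tells. Shift numbers are shares of 0.2 m and turn numbers shares of 6 degrees, none past 1 either way. Its arguments: {"type":"object","properties":{"deltas":{"type":"array","items":{"type":"object","properties":{"wx":{"type":"number"},"wy":{"type":"number"},"wz":{"type":"number"},"x":{"type":"number"},"y":{"type":"number"},"z":{"type":"number"},"hand":{"type":"number"}}}},"force":{"type":"number"}},"required":["deltas"]}

```bash
mkdir -p pics; cat > h.py <<'E'
import numpy as np, cv2
from scipy.spatial.transform import Rotation as R
def rot(c):
    a=np.array(c["attitude"],float)
    return a if a.shape==(3,3) else R.from_quat(a[[1,2,3,0]]).as_matrix()
def ray(c,u,v):
    d=np.array([(u-c["cx"])/c["fx"],(v-c["cy"])/c["fy"]]);s=d.copy()
    for _ in range(20): s=d/(1+c["k1"]*(s@s))
    r=rot(c)@np.array([s[0],-s[1],-1]);return np.array(c["eye"],float),r/np.linalg.norm(r)
def proj(c,P):
    p=(np.atleast_2d(P)-np.array(c["eye"]))@rot(c); s=np.c_[p[:,0],-p[:,1]]/-p[:,2:]
    s=s*(1+c["k1"]*(s**2).sum(1,keepdims=True)); return s*[c["fx"],c["fy"]]+[c["cx"],c["cy"]]
def tri(rays):
    A=0;b=0
    for o,d in rays: M=np.eye(3)-np.outer(d,d);A=A+M;b=b+M@o
    return np.linalg.solve(A,b)
def red(c,zlo=15):
    h=cv2.cvtColor(c["img"],cv2.COLOR_RGB2HSV)
    m=(((h[...,0]<6)|(h[...,0]>174))&(h[...,1]>150)&(h[...,2]>60)).astype('u1')
    n,l,s,ce=cv2.connectedComponentsWithStats(m)
    return [(s[i,4],s[i,:4].tolist(),ce[i].round(1).tolist()) for i in range(1,n) if s[i,4]>zlo]
E
python3 - <<'E'
from plant import imaging,bot
import cv2
from h import *
print(bot.read_state())
for n in("scene","side"):
    c=imaging.capture(n);cv2.imwrite(f"pics/{n}0.png",c["img"][...,::-1])
    print(n,c["fx"],c["k1"],c["eye"],c["attitude"],red(c))
E
```

```text
{'time_s': 0.0, 'joint_positions': array([-5.66570864e-02,  9.18578732e-02,  1.23185167e+00, -1.09906722e-05,
        1.81979358e+00, -5.66921643e-02]), 'dq': array([-3.07278709e-04,  1.33801573e-03, -8.21399444e-05,  6.25976474e-04,
        1.39218858e-04,  2.76350643e-04]), 'joint_efforts': array([-3.13584051e-04, -4.46447504e+01, -4.06449509e+01,  6.96761138e-02,
        2.93726998e-02, -1.50731516e-04]), 'eef_pos': array([5.99646903e-01, 3.99024694e-05, 1.87026851e-01]), 'eef_rot': array([-7.09083034e-04,  7.07095011e-01,  7.07117906e-01, -6.40083404e-04]), 'wrist_force': array([0.0782451 , 0.69990904, 0.70486682]), 'moment': array([-0.05482713,  0.00375823,  0.00299506]), 'gripper_force': 0.0, 'gripper_width': 0.997556972220272}
scene 521.7774293530352 -0.06699390821985042 [0.87234682 0.5521277  1.56410381] [0.24282066 0.0474699  0.1982747  0.94840491] [(np.int32(340), [228, 112, 23, 19], [238.6, 121.2]), (np.int32(738), [488, 416, 30, 31], [502.6, 431.1])]
side 502.1274849602199 -0.015061593192842095 [-0.15051073 -0.84960097  0.83746621] [ 0.81059875  0.46615093 -0.18415392 -0.30285361] [(np.int32(257), [129, 198, 25, 16], [140.9, 204.8]), (np.int32(48), [350, 224, 8, 9], [353.4, 227.7]), (np.int32(927), [465, 342, 39, 30], [483.7, 356.5])]
```

View pics/scene0.png

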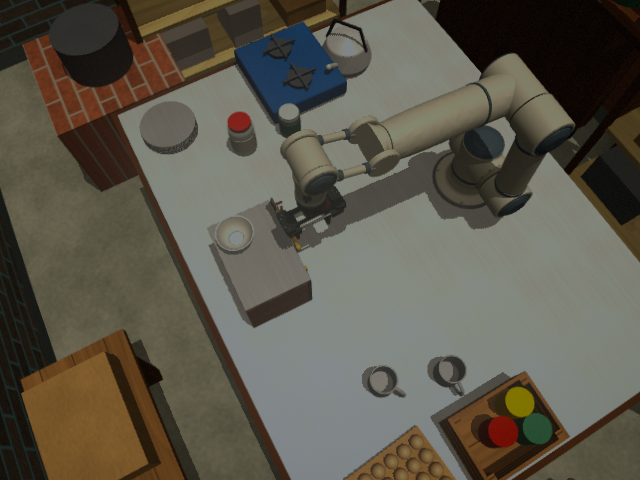

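View pics/side0.png

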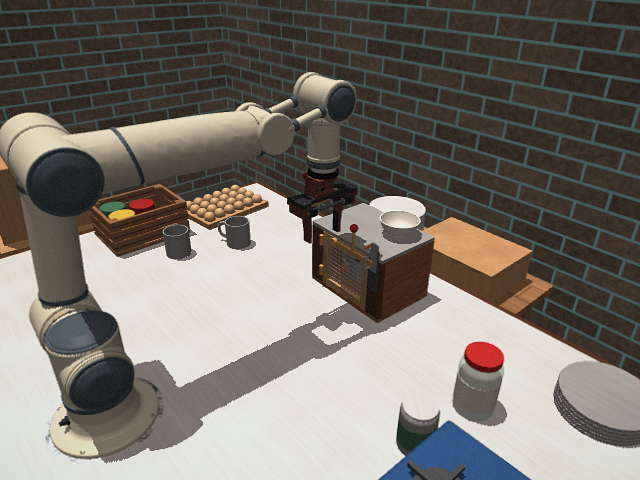

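The scene picture shows the safe at about (265,265) with the gripper hiding the knob. The side picture shows the knob at (353,228), and roof corners near (313,216), (378,245) and (433,236).

```bash
python3 - <<'E'
from plant import imaging
from h import *
s=imaging.capture("side");c=imaging.capture("scene")
def at(c,u,v,z):
    o,d=ray(c,u,v);return (o+d*(z-o[2])/d[2]).round(4)
print("knob",at(s,353.4,227.7,.25))
for p in [(313,216),(378,246),(433,236)]: print("side",p,at(s,*p,.195))
for p in [(311,278),(247,309)]: print("scene",p,at(c,*p,.195))
a=cv2.resize(s["img"][180:330,290:450],None,fx=5,fy=5,interpolation=cv2.INTER_CUBIC)[:600]
b=cv2.resize(c["img"][180:340,200:360],None,fx=3.75,fy=3.75,interpolation=cv2.INTER_CUBIC)
cv2.imwrite("pics/s1.png",a[...,::-1]);cv2.imwrite("pics/c1.png",b[...,::-1])
E
```

```text
knob [ 0.6545 -0.0576  0.25  ]
side (313, 216) [0.6909 0.1435 0.195 ]
side (378, 246) [ 0.7075 -0.098   0.195 ]
side (433, 236) [ 0.8618 -0.1559  0.195 ]
scene (311, 278) [0.6679 0.1216 0.195 ]
scene (247, 309) [0.8623 0.1164 0.195 ]
```

View pics/s1.png

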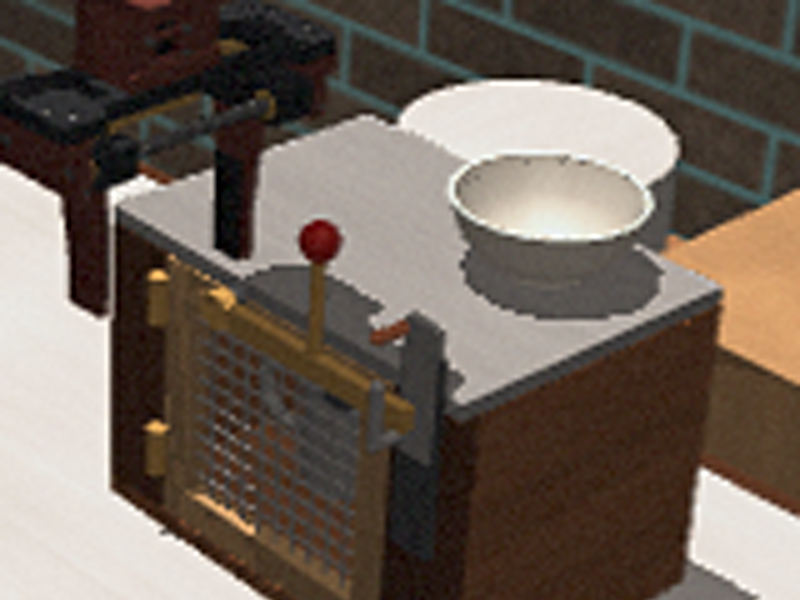

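View pics/c1.png

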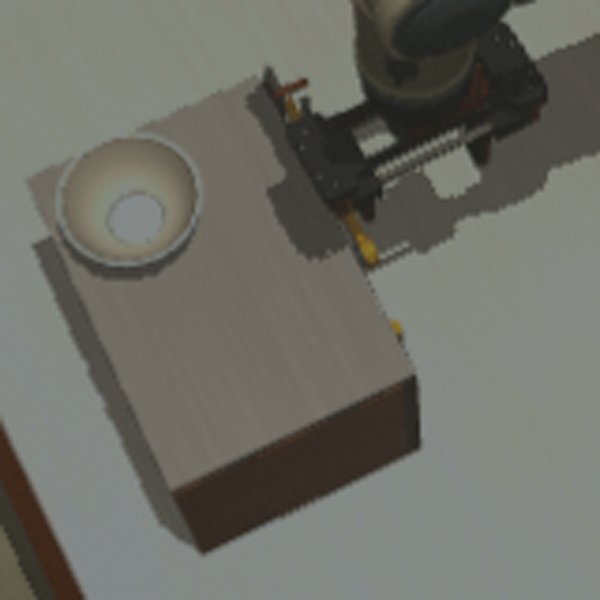

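Roof corners read from the crops (full-picture pixels): side (313.6,221.4), (382,263), (434,238.6), (363.6,203.6); scene (310,280), (246,311), (207,228). Fitting the safe's pose to them.

```bash
python3 - <<'E'
from plant import imaging
from h import *
from scipy.optimize import least_squares
s=imaging.capture("side");c=imaging.capture("scene")
S=np.array([[-.1,.14,.195],[-.1,-.14,.195],[.1,-.14,.195],[.1,.14,.195],[-.112,-.045,.25]]);su=[(313.6,221.4),(382,263),(434,238.6),(363.6,203.6),(353.4,227.7)]
C=S[[0,3,2]];cu=[(310.1,280),(245.9,310.7),(207.2,228)]
def W(p,P): return P@R.from_euler('z',p[2]).as_matrix().T+[p[0],p[1],0]
f=lambda p:np.r_[((proj(s,W(p,S))-su)*np.c_[[1,1,1,1,2]]).ravel(),(proj(c,W(p,C))-cu).ravel()]
r=least_squares(f,[.77,0,0],loss='soft_l1');p=r.x;print(p,np.rad2deg(p[2]),f(p).round(1))
for n,q in dict(knob=[-.112,-.045,.25],hinge=[-.1,.09,0],pivot=[-.112,.03,.178],tip=[-.112,-.115,.178]).items(): print(n,W(p,np.array([q])).round(4))
np.save("p.npy",p)
E
```

```text
[ 0.76558202 -0.0188326  -0.03594034] -2.0592297507297297 [-1.8 -1.1 -0.2 -2.2  0.6 -1.6 -0.2 -1.3 -0.2  1.2  0.5 -0.6 -1.5  0.1
 -1.  -1.1]
knob [[ 0.652  -0.0598  0.25  ]]
hinge [[0.6689 0.0747 0.    ]]
pivot [[0.6547 0.0152 0.178 ]]
tip [[ 0.6495 -0.1297  0.178 ]]
```

Emit:
step_arm:
  deltas:
    - {"z": -0.1}
    - {"z": -0.2}
    - {"z": -0.2}
    - {"z": -0.1}
    - {"x": -0.1, "y": 0.09}
    - {"x": -0.1, "y": 0.09}
    - {"x": -0.095, "y": 0.085}
    - {"wz": 0.34}
    - {}
    - {}

```text
validation failed for argument at $.de...
```

```bash
python3 - <<'E'
from plant import imaging,bot
from h import *
s=imaging.capture("side");c=imaging.capture("scene");w=imaging.capture("wrist")
for n,k in (("s",s),("c",c),("w",w)): print(n,red(k,8))
p=np.load("p.npy");K=np.array([.652,-.0598,.25])
for k in(s,c,w): print(proj(k,K))
cv2.imwrite("pics/w2.png",w["img"][...,::-1])
st=bot.read_state();print(st["eef_pos"],st["eef_rot"],st["wrist_force"],w["eye"])
E
```

```text
s [(np.int32(257), [129, 199, 26, 15], [140.9, 204.7]), (np.int32(48), [350, 224, 8, 9], [353.4, 227.7]), (np.int32(926), [465, 342, 39, 30], [483.7, 356.5])]
c [(np.int32(342), [228, 112, 23, 19], [238.6, 121.1]), (np.int32(738), [488, 416, 30, 31], [502.5, 431.1])]
w [(np.int32(486), [414, 418, 44, 16], [434.9, 427.1])]
[[353.28877665 228.29831652]]
[[284.90114003 215.19841566]]
[[436.20495459 445.11848376]]
[ 5.99994424e-01 -1.12302303e-05  1.88082367e-01] [-3.44283743e-05  7.07110396e-01  7.07103165e-01 -2.91271515e-05] [ 0.24108943 -0.05998382  0.70452144] [0.59958447 0.07258508 0.38400679]
```

View pics/w2.png

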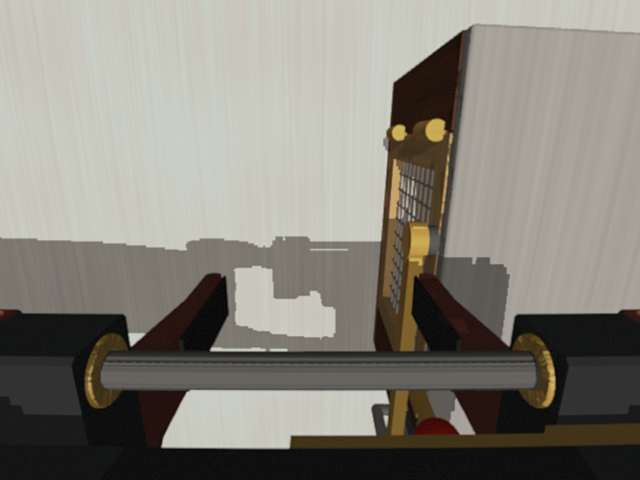

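The arm did not move because the call was refused. The wrist picture shows the bar running under the right finger, with the knob partly hidden at about (435,430). I'll retry with full rows.

Emit:
step_arm:
  deltas:
    - {"x": 0, "y": 0, "z": -0.1, "wx": 0, "wy": 0, "wz": 0, "hand": 87}
    - {"x": 0, "y": 0, "z": -0.2, "wx": 0, "wy": 0, "wz": 0, "hand": 87}
    - {"x": 0, "y": 0, "z": -0.2, "wx": 0, "wy": 0, "wz": 0, "hand": 87}
    - {"x": 0, "y": 0, "z": -0.1, "wx": 0, "wy": 0, "wz": 0, "hand": 87}
    - {"x": -0.1, "y": 0.09, "z": 0, "wx": 0, "wy": 0, "wz": 0, "hand": 87}
    - {"x": -0.1, "y": 0.09, "z": 0, "wx": 0, "wy": 0, "wz": 0, "hand": 87}
    - {"x": -0.095, "y": 0.085, "z": 0, "wx": 0, "wy": 0, "wz": 0, "hand": 87}
    - {"x": 0, "y": 0, "z": 0, "wx": 0, "wy": 0, "wz": 0.34, "hand": 87}
    - {"x": 0, "y": 0, "z": 0, "wx": 0, "wy": 0, "wz": 0, "hand": 87}
    - {"x": 0, "y": 0, "z": 0, "wx": 0, "wy": 0, "wz": 0, "hand": 87}

```text
time_s: 1.28
eef_pos: [0.653, -0.059, 0.3079]
eef_rot: [-0.0, 0.719, 0.695, -0.0]
wrist_force: [0.6, 0.4, 0.3]
gripper_width: 0.989
gripper_force: 0.0
```

```bash
python3 - <<'E'
from plant import imaging,bot
from h import *
s=imaging.capture("side");c=imaging.capture("scene");w=imaging.capture("wrist")
for n,k in (("s",s),("c",c),("w",w)): print(n,red(k,8),proj(k,[.6525,-.0595,.25]))
f=[bot.read_state()["wrist_force"]]
print(f)
cv2.imwrite("pics/w3.png",w["img"][...,::-1])
E
```

```text
s [(np.int32(83), [136, 200, 18, 14], [146.3, 206.7]), (np.int32(51), [350, 224, 8, 9], [353.4, 227.7]), (np.int32(929), [465, 342, 39, 30], [483.7, 356.5])] [[353.34802301 228.19703256]]
c [(np.int32(339), [228, 112, 23, 19], [238.5, 121.3]), (np.int32(37), [282, 212, 7, 7], [284.8, 214.7]), (np.int32(741), [488, 416, 30, 31], [502.6, 431.2])] [[284.79143242 215.36009901]]
w [(np.int32(673), [305, 230, 30, 29], [319.8, 244.1]), (np.int32(10), [636, 310, 4, 5], [637.3, 311.8])] [[319.70574582 244.38750111]]
[array([-0.00378924, -0.23846416, -0.29911111])]
```

View pics/w3.png

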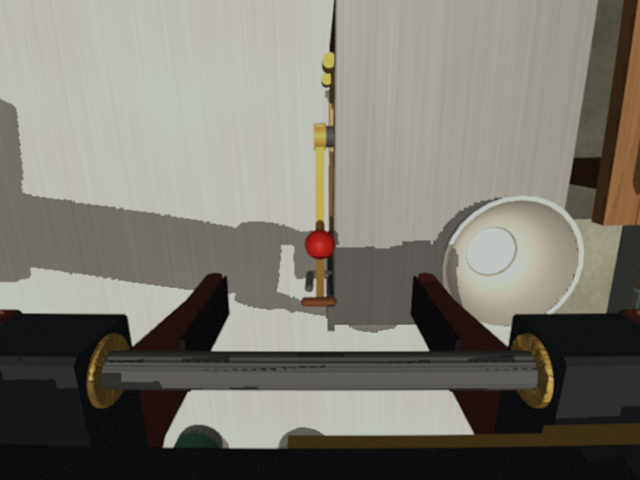

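Knob centred in the wrist view at (320,244), and all three cameras agree with (0.6525, −0.0595, 0.25). Tongue and lip are near (318,300). Next, descend and close gently.

Emit:
step_arm:
  deltas:
    - {"x": 0, "y": 0, "z": 0.1, "wx": 0, "wy": 0, "wz": 0, "hand": 87}
    - {"x": 0, "y": 0, "z": 0.14, "wx": 0, "wy": 0, "wz": 0, "hand": 60}
    - {"x": 0, "y": 0, "z": 0.1, "wx": 0, "wy": 0, "wz": 0, "hand": 50}
    - {"x": 0, "y": 0, "z": 0.045, "wx": 0, "wy": 0, "wz": 0, "hand": 40}
    - {"x": 0, "y": 0, "z": 0, "wx": 0, "wy": 0, "wz": 0, "hand": 30}
    - {"x": 0, "y": 0, "z": 0, "wx": 0, "wy": 0, "wz": 0, "hand": 26}
    - {"x": 0, "y": 0, "z": 0, "wx": 0, "wy": 0, "wz": 0, "hand": 24}
    - {"x": 0, "y": 0, "z": 0, "wx": 0, "wy": 0, "wz": 0, "hand": 24}
    - {"x": 0, "y": 0, "z": 0, "wx": 0, "wy": 0, "wz": 0, "hand": 24}
    - {"x": 0, "y": 0, "z": 0, "wx": 0, "wy": 0, "wz": 0, "hand": 24}
  force: 12

```text
time_s: 2.27
eef_pos: [0.6534, -0.0591, 0.2323]
eef_rot: [0.001, 0.72, 0.694, 0.001]
wrist_force: [-0.9, 0.2, -0.3]
gripper_width: 0.347
gripper_force: 0.0
```

Emit:
step_arm:
  deltas:
    - {"x": 0, "y": 0, "z": 0, "wx": 0, "wy": 0, "wz": 0, "hand": 22}
    - {"x": 0, "y": 0, "z": 0, "wx": 0, "wy": 0, "wz": 0, "hand": 18}
    - {"x": 0, "y": 0, "z": 0, "wx": 0, "wy": 0, "wz": 0, "hand": 16}
    - {"x": 0, "y": 0, "z": 0, "wx": 0, "wy": 0, "wz": 0, "hand": 16}
    - {"x": 0, "y": 0, "z": 0, "wx": 0, "wy": 0, "wz": 0, "hand": 16}
    - {"x": 0, "y": 0, "z": 0, "wx": 0, "wy": 0, "wz": 0, "hand": 16}
  force: 12

```text
time_s: 2.77
eef_pos: [0.653, -0.059, 0.231]
eef_rot: [-0.0, 0.72, 0.694, -0.0]
wrist_force: [-0.2, 0.3, 0.3]
gripper_width: 0.188
gripper_force: 0.0
```

```bash
python3 - <<'E'
from plant import imaging,bot
from h import *
s=imaging.capture("side");w=imaging.capture("wrist")
for n,k in (("s",s),("w",w)): print(n,red(k,8),proj(k,[.6525,-.0595,.25]))
a=cv2.resize(s["img"][170:290,280:440],None,fx=2.5,fy=2.5); b=cv2.resize(w["img"][140:440,120:520],None,fx=1,fy=1)
cv2.imwrite("pics/d4.png",np.hstack([a,b])[...,::-1]);st=bot.read_state();print(st["gripper_width"],st["gripper_force"])
E
```

```text
s [(np.int32(234), [130, 199, 24, 16], [141.8, 205.0]), (np.int32(47), [350, 224, 8, 9], [353.5, 227.9]), (np.int32(927), [465, 342, 39, 30], [483.7, 356.5])] [[353.34802301 228.19703256]]
w [(np.int32(1234), [302, 265, 36, 41], [319.6, 285.1])] [[319.34575617 285.34233742]]
0.1782641544006775 0.0
```

View pics/d4.png

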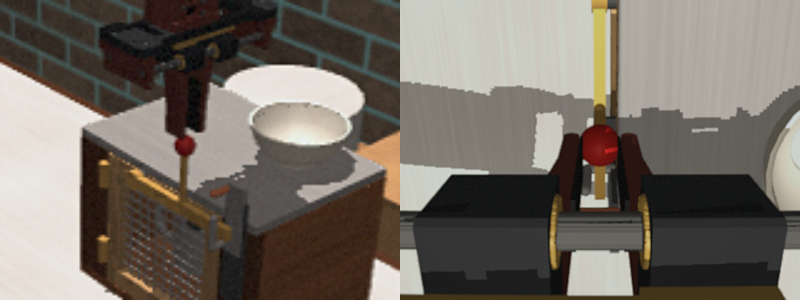

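The fingers look higher and farther from the camera than the knob in both views, and nothing is gripped. I'll check where the reported TCP projects.

```bash
python3 - <<'E'
from plant import imaging,bot
from h import *
s=imaging.capture("side");w=imaging.capture("wrist")
T=np.array(bot.read_state()["eef_pos"]);print(T,bot.read_state()["time_s"])
u=np.array([1,-.036,0]);v=np.array([.036,1,0])
for dy in(-.01,.01):
  for dz in(0,.02,.08):
    q=T+[0,0,dz]+v*dy
    print(dy,dz,[proj(s,q+u*a).round(0).tolist() for a in(-.016,.016)],[proj(w,q+u*a).round(0).tolist() for a in(-.008,.008)])
a=cv2.resize(s["img"][170:250,310:400],None,fx=4.4,fy=5); b=w["img"][140:540,120:520]
i=np.zeros((400,800,3),'u1');i[:400,:396]=a[:400];i[:b.shape[0],400:400+b.shape[1]]=b[:400]
for q,col in((T,(0,255,0)),(T+[0,0,.08],(0,255,255))):
    x,y=proj(s,q)[0];cv2.circle(i,(int((x-310)*4.4),int((y-170)*5)),4,col,-1)
    x,y=proj(w,q)[0];cv2.circle(i,(int(x-120+400),int(y-140)),4,col,-1)
cv2.imwrite("pics/d5.png",i[...,::-1])
E
```

```text
[ 0.65297719 -0.058999    0.23109098] 2.9667
-0.01 0 [[[351.0, 238.0]], [[360.0, 234.0]]] [[[306.0, 288.0]], [[334.0, 288.0]]]
-0.01 0.02 [[[351.0, 231.0]], [[361.0, 227.0]]] [[[305.0, 303.0]], [[336.0, 303.0]]]
-0.01 0.08 [[[352.0, 209.0]], [[362.0, 206.0]]] [[[298.0, 374.0]], [[343.0, 374.0]]]
0.01 0 [[[346.0, 235.0]], [[355.0, 231.0]]] [[[306.0, 255.0]], [[335.0, 255.0]]]
0.01 0.02 [[[346.0, 228.0]], [[355.0, 224.0]]] [[[304.0, 267.0]], [[336.0, 267.0]]]
0.01 0.08 [[[347.0, 206.0]], [[356.0, 203.0]]] [[[298.0, 325.0]], [[344.0, 325.0]]]
```

View pics/d5.png

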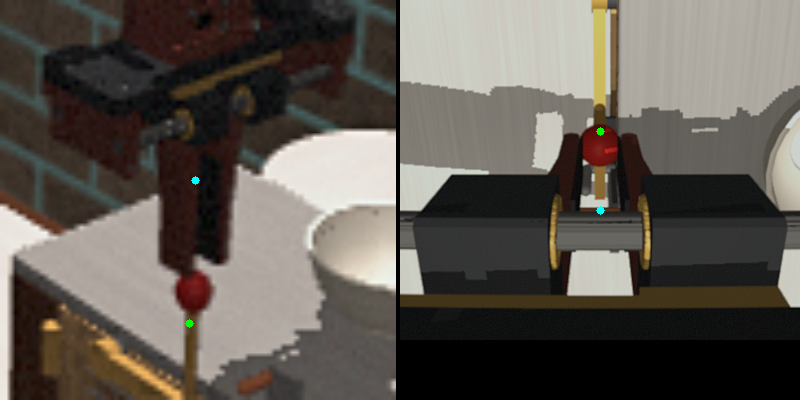

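```bash
python3 - <<'E'
from plant import imaging,bot
from h import *
w=imaging.capture("wrist");T=np.array(bot.read_state()["eef_pos"])
u=np.array([1,-.036,0]);v=np.array([.036,1,0])
for dy in(-.01,0,.01):
  for dz in(0,.01,.02,.03,.04):
    print(dy,dz,proj(w,np.array([T+[0,0,dz]+v*dy+u*a for a in(-.0435,-.0575)])).round(0).tolist())
E
```

```text
-0.01 0 [[244.0, 288.0], [219.0, 288.0]]
-0.01 0.01 [[240.0, 295.0], [215.0, 295.0]]
-0.01 0.02 [[236.0, 303.0], [209.0, 303.0]]
-0.01 0.03 [[232.0, 312.0], [204.0, 312.0]]
-0.01 0.04 [[227.0, 321.0], [197.0, 321.0]]
0 0 [[243.0, 271.0], [218.0, 271.0]]
0 0.01 [[239.0, 278.0], [213.0, 278.0]]
0 0.02 [[235.0, 285.0], [208.0, 285.0]]
0 0.03 [[231.0, 293.0], [202.0, 293.0]]
0 0.04 [[226.0, 302.0], [195.0, 302.0]]
0.01 0 [[242.0, 254.0], [217.0, 254.0]]
0.01 0.01 [[238.0, 260.0], [212.0, 260.0]]
0.01 0.02 [[234.0, 267.0], [206.0, 266.0]]
0.01 0.03 [[229.0, 274.0], [200.0, 273.0]]
0.01 0.04 [[224.0, 281.0], [193.0, 281.0]]
```

The visible finger ends sit about 31 mm short of the reported TCP. That fits the closing on nothing just above the ball. I'll open, go 28 mm lower and close again.

Emit:
step_arm:
  deltas:
    - {"x": 0, "y": 0, "z": 0, "wx": 0, "wy": 0, "wz": 0, "hand": 60}
    - {"x": 0, "y": 0, "z": 0, "wx": 0, "wy": 0, "wz": 0, "hand": 60}
    - {"x": 0, "y": 0, "z": 0, "wx": 0, "wy": 0, "wz": 0, "hand": 60}
    - {"x": 0, "y": 0, "z": 0, "wx": 0, "wy": 0, "wz": 0, "hand": 60}
    - {"x": 0, "y": 0, "z": 0.05, "wx": 0, "wy": 0, "wz": 0, "hand": 60}
    - {"x": 0, "y": 0, "z": 0.05, "wx": 0, "wy": 0, "wz": 0, "hand": 60}
    - {"x": 0, "y": 0, "z": 0.04, "wx": 0, "wy": 0, "wz": 0, "hand": 50}
    - {"x": 0, "y": 0, "z": 0, "wx": 0, "wy": 0, "wz": 0, "hand": 40}
    - {"x": 0, "y": 0, "z": 0, "wx": 0, "wy": 0, "wz": 0, "hand": 32}
    - {"x": 0, "y": 0, "z": 0, "wx": 0, "wy": 0, "wz": 0, "hand": 28}
  force: 12

```text
time_s: 3.85
eef_pos: [0.6529, -0.059, 0.203]
eef_rot: [-0.0, 0.72, 0.694, -0.0]
wrist_force: [-0.1, -0.1, -0.4]
gripper_width: 0.379
gripper_force: 0.0
```

Emit:
step_arm:
  deltas:
    - {"x": 0, "y": 0, "z": 0, "wx": 0, "wy": 0, "wz": 0, "hand": 25}
    - {"x": 0, "y": 0, "z": 0, "wx": 0, "wy": 0, "wz": 0, "hand": 23}
    - {"x": 0, "y": 0, "z": 0, "wx": 0, "wy": 0, "wz": 0, "hand": 20}
    - {"x": 0, "y": 0, "z": 0, "wx": 0, "wy": 0, "wz": 0, "hand": 16}
    - {"x": 0, "y": 0, "z": 0, "wx": 0, "wy": 0, "wz": 0, "hand": 16}
    - {"x": 0, "y": 0, "z": 0, "wx": 0, "wy": 0, "wz": 0, "hand": 16}
  force: 12

```text
time_s: 4.35
eef_pos: [0.6528, -0.059, 0.2037]
eef_rot: [0.0, 0.72, 0.694, 0.0]
wrist_force: [-3.6, -0.3, 3.2]
gripper_width: 0.237
gripper_force: 12.0
```

Knob gripped (opening ≈21 mm, 12 N). I'll lift along its arc by feel, starting with 0.05 rad, which is about 6.6 mm at the catch.

Emit:
step_arm:
  deltas:
    - {"x": 0.0045, "y": 0, "z": -0.0046, "wx": 0, "wy": 0, "wz": 0, "hand": 16}
    - {"x": 0.0046, "y": 0, "z": -0.0046, "wx": 0, "wy": 0, "wz": 0, "hand": 16}
    - {"x": 0.0046, "y": 0, "z": -0.0046, "wx": 0, "wy": 0, "wz": 0, "hand": 16}
    - {"x": 0.0047, "y": 0, "z": -0.0045, "wx": 0, "wy": 0, "wz": 0, "hand": 16}
    - {"x": 0, "y": 0, "z": 0, "wx": 0, "wy": 0, "wz": 0, "hand": 16}
    - {"x": 0, "y": 0, "z": 0, "wx": 0, "wy": 0, "wz": 0, "hand": 16}
    - {"x": 0, "y": 0, "z": 0, "wx": 0, "wy": 0, "wz": 0, "hand": 16}

```text
time_s: 4.93
eef_pos: [0.6529, -0.0558, 0.207]
eef_rot: [0.0, 0.72, 0.694, -0.0]
wrist_force: [-4.9, -3.4, 1.3]
gripper_width: 0.239
gripper_force: 12.0
```

```bash
python3 - <<'E'
from plant import imaging,bot
from h import *
s=imaging.capture("side");w=imaging.capture("wrist");c=imaging.capture("scene")
print([ [k[2] for k in red(i,8)] for i in(s,w,c)]); print(proj(s,[[.6525,-.0595,.25],[.6525,-.0558,.2537]]))
F=[];
for _ in range(8): imaging.capture("side");F.append(bot.read_state()["wrist_force"])
print(np.round(F,1),np.mean(F,0),bot.read_state()["eef_pos"])
E
```

```text
[[[141.1, 204.8], [353.9, 226.0], [483.7, 356.5]], [[319.6, 309.0]], [[238.6, 121.2], [286.1, 214.7], [502.5, 431.1]]]
[[353.34802301 228.19703256]
 [352.38951216 226.37547776]]
[[-4.6 -2.6  1.1]
 [-4.  -3.6  1.7]
 [-4.7 -3.1  1.6]
 [-4.3 -3.4  1.2]
 [-4.1 -3.1  1.9]
 [-3.6 -4.2  1.6]
 [-3.5 -3.3  2.4]
 [-4.8 -2.8  2.3]] [-4.19217331 -3.24524436  1.72966687] [ 0.65289182 -0.05578621  0.20693403]
```

Emit:
step_arm:
  deltas:
    - {"x": 0.0038, "y": 0, "z": -0.0036, "wx": 0, "wy": 0, "wz": 0, "hand": 16}
    - {"x": 0.0039, "y": 0, "z": -0.0036, "wx": 0, "wy": 0, "wz": 0, "hand": 16}
    - {"x": 0.0038, "y": 0, "z": -0.0034, "wx": 0, "wy": 0, "wz": 0, "hand": 16}
    - {"x": 0, "y": 0, "z": 0, "wx": 0, "wy": 0, "wz": 0, "hand": 16}
    - {"x": 0, "y": 0, "z": 0, "wx": 0, "wy": 0, "wz": 0, "hand": 16}

```text
time_s: 5.9
eef_pos: [0.653, -0.0534, 0.2091]
eef_rot: [0.0, 0.72, 0.694, -0.0]
wrist_force: [-5.0, -3.6, 2.6]
gripper_width: 0.243
gripper_force: 12.0
```

Emit:
step_arm:
  deltas:
    - {"x": 0.0039, "y": 0, "z": -0.0034, "wx": 0, "wy": 0, "wz": 0, "hand": 16}
    - {"x": 0, "y": 0, "z": 0, "wx": 0, "wy": 0, "wz": 0, "hand": 16}
    - {"x": 0, "y": 0, "z": 0, "wx": 0, "wy": 0, "wz": 0, "hand": 16}

```text
time_s: 6.15
eef_pos: [0.653, -0.0526, 0.2098]
eef_rot: [0.0, 0.72, 0.694, -0.0]
wrist_force: [-3.9, -3.4, 1.6]
gripper_width: 0.241
gripper_force: 12.0
```

Emit:
step_arm:
  deltas:
    - {"x": 0.004, "y": 0, "z": -0.0034, "wx": 0, "wy": 0, "wz": 0, "hand": 16}
    - {"x": 0, "y": 0, "z": 0, "wx": 0, "wy": 0, "wz": 0, "hand": 16}
    - {"x": 0, "y": 0, "z": 0, "wx": 0, "wy": 0, "wz": 0, "hand": 16}

```text
time_s: 6.4
eef_pos: [0.653, -0.0518, 0.2104]
eef_rot: [0.0, 0.72, 0.694, -0.0]
wrist_force: [-4.8, -3.8, 1.0]
gripper_width: 0.235
gripper_force: 12.0
```

Emit:
step_arm:
  deltas:
    - {"x": 0.004, "y": 0, "z": -0.0033, "wx": 0, "wy": 0, "wz": 0, "hand": 16}
    - {"x": 0, "y": 0, "z": 0, "wx": 0, "wy": 0, "wz": 0, "hand": 16}
    - {"x": 0, "y": 0, "z": 0, "wx": 0, "wy": 0, "wz": 0, "hand": 16}

```text
time_s: 6.65
eef_pos: [0.6531, -0.0509, 0.2111]
eef_rot: [0.0, 0.72, 0.694, -0.0]
wrist_force: [-4.4, -3.2, 1.7]
gripper_width: 0.242
gripper_force: 12.0
```

Emit:
step_arm:
  deltas:
    - {"x": 0.004, "y": 0, "z": -0.0033, "wx": 0, "wy": 0, "wz": 0, "hand": 16}
    - {"x": 0, "y": 0, "z": 0, "wx": 0, "wy": 0, "wz": 0, "hand": 16}
    - {"x": 0, "y": 0, "z": 0, "wx": 0, "wy": 0, "wz": 0, "hand": 16}

```text
time_s: 6.9
eef_pos: [0.6531, -0.0501, 0.2117]
eef_rot: [-0.0, 0.72, 0.694, -0.0]
wrist_force: [-3.8, -3.6, 1.3]
gripper_width: 0.238
gripper_force: 12.0
```

Emit:
step_arm:
  deltas:
    - {"x": 0.0041, "y": 0, "z": -0.0033, "wx": 0, "wy": 0, "wz": 0, "hand": 16}
    - {"x": 0, "y": 0, "z": 0, "wx": 0, "wy": 0, "wz": 0, "hand": 16}
    - {"x": 0, "y": 0, "z": 0, "wx": 0, "wy": 0, "wz": 0, "hand": 16}

```text
time_s: 7.15
eef_pos: [0.6531, -0.0492, 0.2123]
eef_rot: [-0.0, 0.72, 0.694, -0.0]
wrist_force: [-3.7, -3.2, 1.9]
gripper_width: 0.238
gripper_force: 12.0
```

Emit:
step_arm:
  deltas:
    - {"x": 0.0041, "y": 0, "z": -0.0033, "wx": 0, "wy": 0, "wz": 0, "hand": 16}
    - {"x": 0, "y": 0, "z": 0, "wx": 0, "wy": 0, "wz": 0, "hand": 16}
    - {"x": 0, "y": 0, "z": 0, "wx": 0, "wy": 0, "wz": 0, "hand": 16}

```text
time_s: 7.4
eef_pos: [0.6532, -0.0483, 0.213]
eef_rot: [-0.0, 0.72, 0.694, -0.0]
wrist_force: [-4.2, -3.2, 2.1]
gripper_width: 0.242
gripper_force: 12.0
```

Emit:
step_arm:
  deltas:
    - {"x": 0.0041, "y": 0, "z": -0.0032, "wx": 0, "wy": 0, "wz": 0, "hand": 16}
    - {"x": 0, "y": 0, "z": 0, "wx": 0, "wy": 0, "wz": 0, "hand": 16}
    - {"x": 0, "y": 0, "z": 0, "wx": 0, "wy": 0, "wz": 0, "hand": 16}

```text
time_s: 7.65
eef_pos: [0.6532, -0.0475, 0.2135]
eef_rot: [-0.0, 0.72, 0.694, -0.0]
wrist_force: [-4.2, -3.1, 2.0]
gripper_width: 0.244
gripper_force: 12.0
```

```bash
python3 - <<'E'
from plant import imaging,bot
from h import *
s=imaging.capture("side");c=imaging.capture("scene")
print([ [(k[1],k[2]) for k in red(i,8)][1:2] for i in(s,c)]); print(proj(s,[[.6525,-.0595,.25],[.6527,-.0479,.2604]]),proj(c,[[.6525,-.0595,.25],[.6527,-.0479,.2604]]))
E
```

```text
[[([350, 219, 5, 8], [351.9, 222.6])], [([488, 416, 30, 31], [502.6, 431.1])]]
[[353.34802301 228.19703256]
 [350.38373749 222.89164003]] [[284.79143242 215.36009901]
 [286.39636473 217.03715546]]
```

Emit:
step_arm:
  deltas:
    - {"x": 0.0042, "y": 0, "z": -0.0032, "wx": 0, "wy": 0, "wz": 0, "hand": 16}
    - {"x": 0, "y": 0, "z": 0, "wx": 0, "wy": 0, "wz": 0, "hand": 16}
    - {"x": 0, "y": 0, "z": 0, "wx": 0, "wy": 0, "wz": 0, "hand": 16}

```text
time_s: 8.0
eef_pos: [0.6532, -0.0466, 0.2142]
eef_rot: [-0.0, 0.72, 0.694, -0.0]
wrist_force: [-4.7, -2.7, 0.6]
gripper_width: 0.24
gripper_force: 12.0
```

Emit:
step_arm:
  deltas:
    - {"x": 0.0042, "y": 0, "z": -0.0031, "wx": 0, "wy": 0, "wz": 0, "hand": 16}
    - {"x": 0, "y": 0, "z": 0, "wx": 0, "wy": 0, "wz": 0, "hand": 16}
    - {"x": 0, "y": 0, "z": 0, "wx": 0, "wy": 0, "wz": 0, "hand": 16}

```text
time_s: 8.25
eef_pos: [0.6533, -0.0457, 0.2148]
eef_rot: [-0.0, 0.72, 0.694, -0.0]
wrist_force: [-5.1, -2.2, 1.4]
gripper_width: 0.24
gripper_force: 12.0
```

Knob follows (side row 222.6 against 222.9 expected). θ≈0.17, no tongue yet.

Emit:
step_arm:
  deltas:
    - {"x": 0.0042, "y": 0, "z": -0.0031, "wx": 0, "wy": 0, "wz": 0, "hand": 16}
    - {"x": 0, "y": 0, "z": 0, "wx": 0, "wy": 0, "wz": 0, "hand": 16}
    - {"x": 0, "y": 0, "z": 0, "wx": 0, "wy": 0, "wz": 0, "hand": 16}

```text
time_s: 8.5
eef_pos: [0.6533, -0.0449, 0.2153]
eef_rot: [-0.0, 0.72, 0.694, -0.0]
wrist_force: [-4.3, -2.0, 1.8]
gripper_width: 0.237
gripper_force: 12.0
```

Emit:
step_arm:
  deltas:
    - {"x": 0.0042, "y": 0, "z": -0.003, "wx": 0, "wy": 0, "wz": 0, "hand": 16}
    - {"x": 0, "y": 0, "z": 0, "wx": 0, "wy": 0, "wz": 0, "hand": 16}
    - {"x": 0, "y": 0, "z": 0, "wx": 0, "wy": 0, "wz": 0, "hand": 16}

```text
time_s: 8.75
eef_pos: [0.6533, -0.044, 0.2159]
eef_rot: [-0.0, 0.72, 0.694, -0.0]
wrist_force: [-4.1, -1.8, 1.2]
gripper_width: 0.237
gripper_force: 12.0
```

Emit:
step_arm:
  deltas:
    - {"x": 0.0043, "y": 0, "z": -0.003, "wx": 0, "wy": 0, "wz": 0, "hand": 16}
    - {"x": 0, "y": 0, "z": 0, "wx": 0, "wy": 0, "wz": 0, "hand": 16}
    - {"x": 0, "y": 0, "z": 0, "wx": 0, "wy": 0, "wz": 0, "hand": 16}

```text
time_s: 9.0
eef_pos: [0.6533, -0.0431, 0.2165]
eef_rot: [-0.0, 0.72, 0.694, -0.0]
wrist_force: [-4.5, -2.8, 0.7]
gripper_width: 0.238
gripper_force: 12.0
```

Emit:
step_arm:
  deltas:
    - {"x": 0.0043, "y": 0, "z": -0.003, "wx": 0, "wy": 0, "wz": 0, "hand": 16}
    - {"x": 0, "y": 0, "z": 0, "wx": 0, "wy": 0, "wz": 0, "hand": 16}
    - {"x": 0, "y": 0, "z": 0, "wx": 0, "wy": 0, "wz": 0, "hand": 16}

```text
time_s: 9.25
eef_pos: [0.6534, -0.0422, 0.2171]
eef_rot: [-0.0, 0.72, 0.694, -0.0]
wrist_force: [-4.7, -2.5, 1.1]
gripper_width: 0.239
gripper_force: 12.0
```

Emit:
step_arm:
  deltas:
    - {"x": 0.0043, "y": 0, "z": -0.003, "wx": 0, "wy": 0, "wz": 0, "hand": 16}
    - {"x": 0, "y": 0, "z": 0, "wx": 0, "wy": 0, "wz": 0, "hand": 16}
    - {"x": 0, "y": 0, "z": 0, "wx": 0, "wy": 0, "wz": 0, "hand": 16}

```text
time_s: 9.5
eef_pos: [0.6534, -0.0413, 0.2177]
eef_rot: [-0.0, 0.72, 0.694, -0.0]
wrist_force: [-5.1, -2.0, 1.6]
gripper_width: 0.24
gripper_force: 12.0
```

Emit:
step_arm:
  deltas:
    - {"x": 0.0043, "y": 0, "z": -0.0029, "wx": 0, "wy": 0, "wz": 0, "hand": 16}
    - {"x": 0, "y": 0, "z": 0, "wx": 0, "wy": 0, "wz": 0, "hand": 16}
    - {"x": 0, "y": 0, "z": 0, "wx": 0, "wy": 0, "wz": 0, "hand": 16}

```text
time_s: 9.75
eef_pos: [0.6534, -0.0404, 0.2182]
eef_rot: [-0.0, 0.72, 0.694, -0.0]
wrist_force: [-4.3, -1.7, 0.4]
gripper_width: 0.235
gripper_force: 12.0
```

Emit:
step_arm:
  deltas:
    - {"x": 0.0043, "y": 0, "z": -0.0029, "wx": 0, "wy": 0, "wz": 0, "hand": 16}
    - {"x": 0, "y": 0, "z": 0, "wx": 0, "wy": 0, "wz": 0, "hand": 16}
    - {"x": 0, "y": 0, "z": 0, "wx": 0, "wy": 0, "wz": 0, "hand": 16}

```text
time_s: 10.0
eef_pos: [0.6534, -0.0395, 0.2187]
eef_rot: [-0.0, 0.719, 0.695, -0.0]
wrist_force: [-4.4, -1.7, 1.7]
gripper_width: 0.236
gripper_force: 12.0
```

Emit:
step_arm:
  deltas:
    - {"x": 0.0044, "y": 0, "z": -0.0028, "wx": 0, "wy": 0, "wz": 0, "hand": 16}
    - {"x": 0, "y": 0, "z": 0, "wx": 0, "wy": 0, "wz": 0, "hand": 16}
    - {"x": 0, "y": 0, "z": 0, "wx": 0, "wy": 0, "wz": 0, "hand": 16}

```text
time_s: 10.25
eef_pos: [0.6535, -0.0386, 0.2193]
eef_rot: [-0.0, 0.719, 0.695, -0.0]
wrist_force: [-5.1, -1.9, 0.8]
gripper_width: 0.238
gripper_force: 12.0
```

Emit:
step_arm:
  deltas:
    - {"x": 0.0044, "y": 0, "z": -0.0028, "wx": 0, "wy": 0, "wz": 0, "hand": 16}
    - {"x": 0, "y": 0, "z": 0, "wx": 0, "wy": 0, "wz": 0, "hand": 16}
    - {"x": 0, "y": 0, "z": 0, "wx": 0, "wy": 0, "wz": 0, "hand": 16}

```text
time_s: 10.5
eef_pos: [0.6535, -0.0377, 0.2198]
eef_rot: [-0.0, 0.719, 0.695, -0.0]
wrist_force: [-5.2, -1.8, 1.5]
gripper_width: 0.238
gripper_force: 12.0
```

Emit:
step_arm:
  deltas:
    - {"x": 0.0044, "y": 0, "z": -0.0028, "wx": 0, "wy": 0, "wz": 0, "hand": 16}
    - {"x": 0, "y": 0, "z": 0, "wx": 0, "wy": 0, "wz": 0, "hand": 16}
    - {"x": 0, "y": 0, "z": 0, "wx": 0, "wy": 0, "wz": 0, "hand": 16}

```text
time_s: 10.75
eef_pos: [0.6535, -0.0371, 0.2202]
eef_rot: [-0.0, 0.72, 0.694, -0.0]
wrist_force: [-5.1, -2.4, -0.1]
gripper_width: 0.239
gripper_force: 12.0
```

```bash
python3 - <<'E'
from plant import imaging,bot
from h import *
s=imaging.capture("side");w=imaging.capture("wrist")
a=cv2.resize(s["img"][190:290,310:410],None,fx=4,fy=4,interpolation=cv2.INTER_CUBIC); b=w["img"][140:540,120:520]
i=np.zeros((400,800,3),'u1');i[:400,:400]=a;i[:b.shape[0],400:]=b
cv2.imwrite("pics/d6.png",i[...,::-1]);print(red(s,5)[1:2],proj(s,[.6527,-.0378,.2675]))
E
```

```text
[(np.int32(35), [347, 215, 6, 9], [349.5, 219.1])] [[347.73332977 218.99939134]]
```

View pics/d6.png

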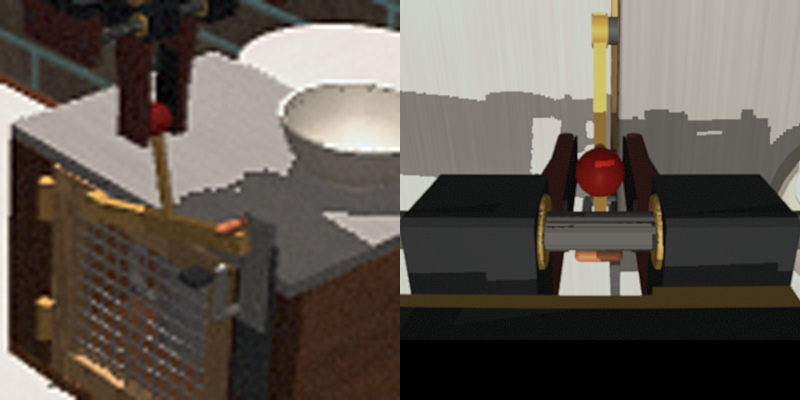

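The tongue is felt: the arm gave less and the resistance along the arc rose by about 1 N. The picture shows the bar against the copper tongue at crop (230,225), well above the lip top at (222,265). Next is a slow pull along the gate's arc.

Emit:
step_arm:
  deltas:
    - {"x": 0.0007, "y": -0.0059, "z": 0, "wx": 0, "wy": 0, "wz": 0.1, "hand": 16}
    - {"x": 0.0007, "y": -0.0059, "z": 0, "wx": 0, "wy": 0, "wz": 0.1, "hand": 16}
    - {"x": 0.0007, "y": -0.0059, "z": 0, "wx": 0, "wy": 0, "wz": 0.1, "hand": 16}
    - {"x": 0.0007, "y": -0.0059, "z": 0, "wx": 0, "wy": 0, "wz": 0.1, "hand": 16}
    - {"x": 0, "y": 0, "z": 0, "wx": 0, "wy": 0, "wz": 0, "hand": 16}
    - {"x": 0, "y": 0, "z": 0, "wx": 0, "wy": 0, "wz": 0, "hand": 16}

```text
time_s: 11.35
eef_pos: [0.6492, -0.0362, 0.2203]
eef_rot: [-0.0, 0.734, 0.679, 0.0]
wrist_force: [0.5, -2.5, -2.5]
gripper_width: 0.238
gripper_force: 12.0
```

Emit:
step_arm:
  deltas:
    - {"x": 0.0007, "y": -0.0059, "z": 0, "wx": 0, "wy": 0, "wz": 0.1, "hand": 16}
    - {"x": 0.0007, "y": -0.0059, "z": 0, "wx": 0, "wy": 0, "wz": 0.1, "hand": 16}
    - {"x": 0.0007, "y": -0.0059, "z": 0, "wx": 0, "wy": 0, "wz": 0.1, "hand": 16}
    - {"x": 0.0007, "y": -0.0059, "z": 0, "wx": 0, "wy": 0, "wz": 0.1, "hand": 16}
    - {"x": 0.0007, "y": -0.0059, "z": 0, "wx": 0, "wy": 0, "wz": 0.1, "hand": 16}
    - {"x": 0.0007, "y": -0.0059, "z": 0, "wx": 0, "wy": 0, "wz": 0.1, "hand": 16}
    - {"x": 0, "y": 0, "z": 0, "wx": 0, "wy": 0, "wz": 0, "hand": 16}

```text
time_s: 11.93
eef_pos: [0.6418, -0.034, 0.2207]
eef_rot: [-0.001, 0.755, 0.656, 0.0]
wrist_force: [1.2, 0.8, -2.1]
gripper_width: 0.238
gripper_force: 12.0
```

Emit:
step_arm:
  deltas:
    - {"x": 0.0014, "y": -0.0119, "z": 0, "wx": 0, "wy": 0, "wz": 0.2, "hand": 16}
    - {"x": 0.0014, "y": -0.0119, "z": 0, "wx": 0, "wy": 0, "wz": 0.2, "hand": 16}
    - {"x": 0.0014, "y": -0.0119, "z": 0, "wx": 0, "wy": 0, "wz": 0.2, "hand": 16}
    - {"x": 0.0014, "y": -0.0119, "z": 0, "wx": 0, "wy": 0, "wz": 0.2, "hand": 16}
    - {"x": 0.0014, "y": -0.0119, "z": 0, "wx": 0, "wy": 0, "wz": 0.2, "hand": 16}
    - {"x": 0.0014, "y": -0.0119, "z": 0, "wx": 0, "wy": 0, "wz": 0.2, "hand": 16}
    - {"x": 0.0014, "y": -0.0119, "z": 0, "wx": 0, "wy": 0, "wz": 0.2, "hand": 16}
    - {"x": 0.0014, "y": -0.0119, "z": 0, "wx": 0, "wy": 0, "wz": 0.2, "hand": 16}
    - {"x": 0.0014, "y": -0.0119, "z": 0, "wx": 0, "wy": 0, "wz": 0.2, "hand": 16}
    - {"x": 0.0014, "y": -0.0119, "z": 0, "wx": 0, "wy": 0, "wz": 0.2, "hand": 16}

```text
time_s: 12.77
eef_pos: [0.6195, -0.0263, 0.2206]
eef_rot: [-0.0, 0.82, 0.572, -0.0]
wrist_force: [2.0, 0.9, -4.8]
gripper_width: 0.246
gripper_force: 12.0
```

Emit:
step_arm:
  deltas:
    - {"x": 0, "y": 0, "z": 0, "wx": 0, "wy": 0, "wz": 0, "hand": 16}
    - {"x": 0, "y": 0, "z": 0, "wx": 0, "wy": 0, "wz": 0, "hand": 16}

```text
time_s: 12.93
eef_pos: [0.6194, -0.0263, 0.2206]
eef_rot: [-0.0, 0.819, 0.573, -0.0]
wrist_force: [1.0, 1.3, -5.1]
gripper_width: 0.237
gripper_force: 12.0
```

Past 0.3 rad and moving freely. The knob pulls down by about 5 N, so I'll ease it 0.8 mm lower and carry on.

Emit:
step_arm:
  deltas:
    - {"x": 0.0022, "y": -0.0178, "z": 0.002, "wx": 0, "wy": 0, "wz": 0.3, "hand": 16}
    - {"x": 0.0022, "y": -0.0178, "z": 0.002, "wx": 0, "wy": 0, "wz": 0.3, "hand": 16}
    - {"x": 0.0022, "y": -0.0178, "z": 0, "wx": 0, "wy": 0, "wz": 0.3, "hand": 16}
    - {"x": 0.0022, "y": -0.0178, "z": 0, "wx": 0, "wy": 0, "wz": 0.3, "hand": 16}
    - {"x": 0.0022, "y": -0.0178, "z": 0, "wx": 0, "wy": 0, "wz": 0.3, "hand": 16}
    - {"x": 0.0022, "y": -0.0178, "z": 0, "wx": 0, "wy": 0, "wz": 0.3, "hand": 16}
    - {"x": 0.0022, "y": -0.0178, "z": 0, "wx": 0, "wy": 0, "wz": 0.3, "hand": 16}
    - {"x": 0.0022, "y": -0.0178, "z": 0, "wx": 0, "wy": 0, "wz": 0.3, "hand": 16}
    - {"x": 0.0022, "y": -0.0178, "z": 0, "wx": 0, "wy": 0, "wz": 0.3, "hand": 16}
    - {"x": 0.0022, "y": -0.0178, "z": 0, "wx": 0, "wy": 0, "wz": 0.3, "hand": 16}

```text
time_s: 13.77
eef_pos: [0.5906, -0.0063, 0.2203]
eef_rot: [0.001, 0.899, 0.437, 0.0]
wrist_force: [1.7, 0.5, -3.4]
gripper_width: 0.24
gripper_force: 12.0
```

Emit:
step_arm:
  deltas:
    - {"x": 0.0022, "y": -0.0178, "z": 0.002, "wx": 0, "wy": 0, "wz": 0.3, "hand": 16}
    - {"x": 0.0022, "y": -0.0178, "z": 0, "wx": 0, "wy": 0, "wz": 0.3, "hand": 16}
    - {"x": 0.0022, "y": -0.0178, "z": 0, "wx": 0, "wy": 0, "wz": 0.3, "hand": 16}
    - {"x": 0.0022, "y": -0.0178, "z": 0, "wx": 0, "wy": 0, "wz": 0.3, "hand": 16}
    - {"x": 0.0022, "y": -0.0178, "z": 0, "wx": 0, "wy": 0, "wz": 0.3, "hand": 16}
    - {"x": 0.0022, "y": -0.0178, "z": 0, "wx": 0, "wy": 0, "wz": 0.3, "hand": 16}
    - {"x": 0.0022, "y": -0.0178, "z": 0, "wx": 0, "wy": 0, "wz": 0.3, "hand": 16}
    - {"x": 0.0022, "y": -0.0178, "z": 0, "wx": 0, "wy": 0, "wz": 0.3, "hand": 16}
    - {"x": 0.0022, "y": -0.0178, "z": 0, "wx": 0, "wy": 0, "wz": 0.3, "hand": 16}
    - {"x": 0.0022, "y": -0.0178, "z": 0, "wx": 0, "wy": 0, "wz": 0.3, "hand": 16}

```text
time_s: 14.6
eef_pos: [0.5692, 0.0221, 0.2202]
eef_rot: [0.001, 0.957, 0.291, 0.0]
wrist_force: [0.8, -1.8, -2.8]
gripper_width: 0.24
gripper_force: 12.0
```

Emit:
step_arm:
  deltas:
    - {"x": 0.0022, "y": -0.0178, "z": 0, "wx": 0, "wy": 0, "wz": 0.3, "hand": 16}
    - {"x": 0.0022, "y": -0.0178, "z": 0, "wx": 0, "wy": 0, "wz": 0.3, "hand": 16}
    - {"x": 0.0022, "y": -0.0178, "z": 0, "wx": 0, "wy": 0, "wz": 0.3, "hand": 16}
    - {"x": 0.0022, "y": -0.0178, "z": 0, "wx": 0, "wy": 0, "wz": 0.3, "hand": 16}
    - {"x": 0.0022, "y": -0.0178, "z": 0, "wx": 0, "wy": 0, "wz": 0.3, "hand": 16}
    - {"x": 0.0022, "y": -0.0178, "z": 0, "wx": 0, "wy": 0, "wz": 0.3, "hand": 16}
    - {"x": 0.0022, "y": -0.0178, "z": 0, "wx": 0, "wy": 0, "wz": 0.3, "hand": 16}
    - {"x": 0, "y": 0, "z": 0, "wx": 0, "wy": 0, "wz": 0, "hand": 16}

```text
time_s: 15.27
eef_pos: [0.5599, 0.0459, 0.2202]
eef_rot: [0.0, 0.983, 0.185, 0.0]
wrist_force: [0.6, -0.5, -1.9]
gripper_width: 0.239
gripper_force: 12.0
```

Emit:
step_arm:
  deltas:
    - {"x": 0.0022, "y": -0.0178, "z": 0, "wx": 0, "wy": 0, "wz": 0.3, "hand": 16}
    - {"x": 0.0022, "y": -0.0178, "z": 0, "wx": 0, "wy": 0, "wz": 0.3, "hand": 16}
    - {"x": 0.0022, "y": -0.0178, "z": 0, "wx": 0, "wy": 0, "wz": 0.3, "hand": 16}
    - {"x": 0.0022, "y": -0.0178, "z": 0, "wx": 0, "wy": 0, "wz": 0.3, "hand": 16}
    - {"x": 0.0022, "y": -0.0178, "z": 0, "wx": 0, "wy": 0, "wz": 0.3, "hand": 16}
    - {"x": 0.0022, "y": -0.0178, "z": 0, "wx": 0, "wy": 0, "wz": 0.3, "hand": 16}
    - {"x": 0.0022, "y": -0.0178, "z": 0, "wx": 0, "wy": 0, "wz": 0.3, "hand": 16}
    - {"x": 0.0022, "y": -0.0178, "z": 0, "wx": 0, "wy": 0, "wz": 0.3, "hand": 16}
    - {"x": 0.0022, "y": -0.0178, "z": 0, "wx": 0, "wy": 0, "wz": 0.3, "hand": 16}
    - {"x": 0.0022, "y": -0.0178, "z": 0, "wx": 0, "wy": 0, "wz": 0.3, "hand": 16}

```text
time_s: 16.1
eef_pos: [0.5562, 0.0808, 0.22]
eef_rot: [0.001, 1.0, 0.029, 0.0]
wrist_force: [0.3, -1.5, -2.2]
gripper_width: 0.239
gripper_force: 12.0
```

Emit:
step_arm:
  deltas:
    - {"x": 0.0014, "y": -0.0119, "z": 0, "wx": 0, "wy": 0, "wz": 0.2, "hand": 16}
    - {"x": 0.0014, "y": -0.0119, "z": 0, "wx": 0, "wy": 0, "wz": 0.2, "hand": 16}
    - {"x": 0.0007, "y": -0.0059, "z": 0, "wx": 0, "wy": 0, "wz": 0.1, "hand": 16}
    - {"x": 0, "y": 0, "z": 0, "wx": 0, "wy": 0, "wz": 0, "hand": 16}
    - {"x": 0, "y": 0, "z": 0, "wx": 0, "wy": 0, "wz": 0, "hand": 16}

```text
time_s: 16.52
eef_pos: [0.5565, 0.0872, 0.2199]
eef_rot: [0.0, 1.0, 0.003, 0.0]
wrist_force: [-0.4, -1.5, -2.1]
gripper_width: 0.239
gripper_force: 12.0
```

Gate stands at about 1.53 rad. Letting the bar down along its arc.

Emit:
step_arm:
  deltas:
    - {"x": -0.013, "y": 0, "z": 0.0083, "wx": 0, "wy": 0, "wz": 0, "hand": 16}
    - {"x": -0.013, "y": 0, "z": 0.0083, "wx": 0, "wy": 0, "wz": 0, "hand": 16}
    - {"x": -0.0105, "y": 0, "z": 0.0077, "wx": 0, "wy": 0, "wz": 0, "hand": 16}
    - {"x": -0.0105, "y": 0, "z": 0.0077, "wx": 0, "wy": 0, "wz": 0, "hand": 16}
    - {"x": -0.01, "y": 0, "z": 0.0082, "wx": 0, "wy": 0, "wz": 0, "hand": 16}
    - {"x": -0.01, "y": 0, "z": 0.0082, "wx": 0, "wy": 0, "wz": 0, "hand": 16}
    - {"x": -0.0098, "y": 0, "z": 0.0087, "wx": 0, "wy": 0, "wz": 0, "hand": 16}
    - {"x": -0.0098, "y": 0, "z": 0.0087, "wx": 0, "wy": 0, "wz": 0, "hand": 16}
    - {"x": -0.006, "y": 0, "z": 0.006, "wx": 0, "wy": 0, "wz": 0, "hand": 16}
    - {"x": 0, "y": 0, "z": 0, "wx": 0, "wy": 0, "wz": 0, "hand": 16}

```text
time_s: 17.35
eef_pos: [0.5376, 0.0876, 0.2048]
eef_rot: [-0.0, 1.0, 0.003, -0.0]
wrist_force: [0.6, -0.2, -1.0]
gripper_width: 0.242
gripper_force: 12.0
```

Emit:
step_arm:
  deltas:
    - {"x": 0, "y": 0, "z": 0, "wx": 0, "wy": 0, "wz": 0, "hand": 22}
    - {"x": 0, "y": 0, "z": 0, "wx": 0, "wy": 0, "wz": 0, "hand": 26}
    - {"x": 0, "y": 0, "z": 0, "wx": 0, "wy": 0, "wz": 0, "hand": 35}
    - {"x": 0, "y": 0, "z": 0, "wx": 0, "wy": 0, "wz": 0, "hand": 60}
    - {"x": 0, "y": 0, "z": 0, "wx": 0, "wy": 0, "wz": 0, "hand": 60}
    - {"x": 0, "y": 0, "z": 0, "wx": 0, "wy": 0, "wz": 0, "hand": 60}
    - {"x": 0, "y": 0, "z": 0, "wx": 0, "wy": 0, "wz": 0, "hand": 60}
    - {"x": 0, "y": 0, "z": 0, "wx": 0, "wy": 0, "wz": 0, "hand": 60}

```text
time_s: 18.02
eef_pos: [0.538, 0.0874, 0.2051]
eef_rot: [-0.0, 1.0, 0.003, 0.0]
wrist_force: [-0.5, 0.3, 0.5]
gripper_width: 0.675
gripper_force: 0.0
```

Emit:
step_arm:
  deltas:
    - {"x": 0, "y": 0, "z": -0.05, "wx": 0, "wy": 0, "wz": 0, "hand": 60}
    - {"x": 0, "y": 0, "z": -0.1, "wx": 0, "wy": 0, "wz": 0, "hand": 60}
    - {"x": 0, "y": 0, "z": -0.15, "wx": 0, "wy": 0, "wz": 0, "hand": 60}
    - {"x": 0, "y": 0, "z": -0.15, "wx": 0, "wy": 0, "wz": 0, "hand": 60}
    - {"x": 0, "y": 0, "z": -0.1, "wx": 0, "wy": 0, "wz": 0, "hand": 60}
    - {"x": 0, "y": 0, "z": 0, "wx": 0, "wy": 0, "wz": 0, "hand": 60}
    - {"x": 0, "y": 0, "z": 0, "wx": 0, "wy": 0, "wz": 0, "hand": 60}

```text
time_s: 18.6
eef_pos: [0.5385, 0.0874, 0.317]
eef_rot: [-0.0, 1.0, 0.003, 0.002]
wrist_force: [0.0, -0.8, -0.5]
gripper_width: 0.681
gripper_force: 0.0
```

```bash
python3 - <<'E'
from plant import imaging,bot
from h import *
s=imaging.capture("side");w=imaging.capture("wrist")
a=cv2.resize(s["img"][150:350,240:440],None,fx=2,fy=2,interpolation=cv2.INTER_CUBIC); b=w["img"][:,80:560][40:440,40:440]
cv2.imwrite("pics/f.png",np.hstack([a,b])[...,::-1]);R_=[r for r in red(s,8)];W_=red(w,8);print(R_,W_)
for k,q in((s,R_),(w,W_)):
  for r in q:
    o,d=ray(k,*r[2]);print((o+d*(.25-o[2])/d[2]).round(4))
print(bot.read_state()["eef_pos"],bot.read_state()["time_s"])
E
```

```text
[(np.int32(263), [129, 199, 25, 16], [141.0, 204.9]), (np.int32(44), [277, 218, 7, 8], [280.2, 221.1]), (np.int32(929), [465, 342, 39, 30], [483.7, 356.5])] [(np.int32(576), [307, 231, 27, 28], [319.6, 244.6])]
[0.3019 0.4102 0.25  ]
[0.5346 0.0898 0.25  ]
[ 0.4933 -0.5452  0.25  ]
[0.534  0.0882 0.25  ]
[0.53785005 0.08736634 0.31389672] 18.7
```

View pics/f.png

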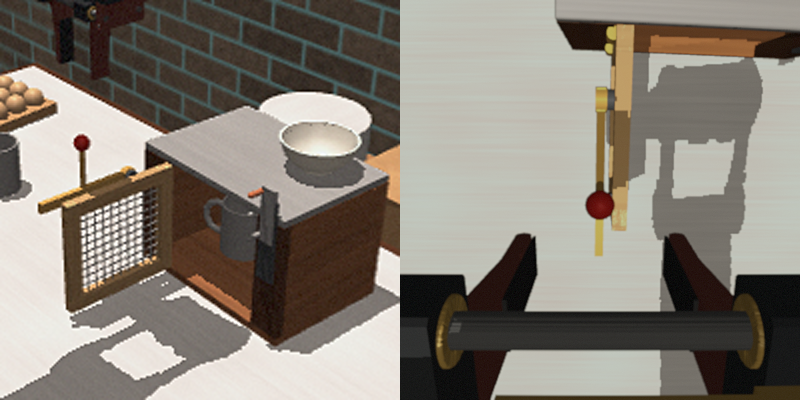

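The gate stands open at about 90°, the bar is level with the knob at crop (82,143), bowl and mug are undisturbed, and the gripper is clear. Handing in.

```bash
python3 -c "
from plant import order
print(order.sign_off())"
```

```text
the job is handed in; nothing more can be done
None
```

The job is handed in, though no verdict came back: I lifted the bar until it lightly touched the tongue, swung the gate slowly to about 1.53 rad, let the bar down level, and left the gripper clear of everything.

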